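# Take the lift-off lid from the accessory box and stand it in the drying rack

## Task

Take the wooden lid with the bar handle off the accessory box: swing it up on its hinge to vertical, lift it straight up off the two hinge pins, and stand it upright in the slot of the wire drying rack, lowering it all the way down before you let go. Leave the small cup on the counter between the box and the rack where it is.

Things in the scene. Friction and masses are not known exactly. Their poses are not given: they have to be found in the camera images.
- box: (mm) fixed white box 120 (x) x 200 (y) x 70 high; origin centre of underside, x away from the robot (yaw up to 20 deg), z up. Hinge line along y at x +76, z +75: two 8 mm pins at |y| 46-80 on brackets behind the far wall. The lid's slotted forks straddle them: it turns freely, rests on the pins when vertical, comes off by rising 26 mm. (The smaller box with a knob is not meant.)
- lid_bar (a point): (mm) middle of the lid's handle, a round bar 10 thick, 100 long, parallel to the hinge, 185 from it and 45 clear of the lid's front edge; shut at start, bar 75 above counter. Lid: loose dark wood plate 128 x 204 x 10, 0.28 kg; forks 20 thick end 205 from bar. Axes: x bar to hinge, y along bar, z out of outer face (up when shut). Bar can turn in fingers kept pointing down, lid hanging.
- rack: (mm) drying rack, fixed: board 130 (x) x 160 (y) x 10 high, two steel wire hoops forming one slot along y. Origin centre of underside, x away from the robot (yaw up to 20 deg), z up. Hoops at x +-21 (34 clear), |y| to 60, upright to z 65, flaring to x +-42 at z 90 (top). Slot floor z 10: the lid standing there on its forks has its bar about 215 above the counter. Either face may face the robot.
- cup_mid (a point): centre (half-way up) of the small white ceramic cup, 60 mm wide at the rim and 60 high, loose on the counter between box and rack; to be left standing where it is
Things that resemble listed ones, but are neither listed nor needed, are in the scene too. What is shaped like the rack but blue or turquoise is not meant.

How it is judged:
By the outcome, as a careful person would: the job done as asked, in the order asked, and still so for the second after the job is handed in, with the robot touching nothing.
It also fails if it takes over 54 s, if anything falls off the work surface, if the arm or the gripper's body presses on something with over 40 N, if the wrist force passes 120 N, or if a joint passes its speed limit or range.

## Robot

A 6-joint arm with a two-finger parallel gripper is mounted at the origin on the work surface. World frame = base frame: x ahead of the robot, y to its left, z up, the work surface at z = 0. Lengths are in m, angles in rad, forces in N, time in s.
With the tool pointing down it reaches from about 0.275 to 0.85 m from the base axis. Payload 5.2 kg.
Tool frame: the origin (TCP) lies midway between the tips of the shut fingers; the grasp point (between the pads) lies 19 mm behind it; z points along the fingers, y is the direction in which the jaws open and shut (so a half turn about z gives the same grasp; the last joint's range is limited). The gripper opens to 85 mm and grips with 20 to 120 N. Pads are 22 mm wide; open, the fingers measure 114 mm over their backs; the gripper's body (76 mm by 85 mm) begins 54 mm behind the grasp point. The pads swing forward as they close: fully open they stand 13 mm farther back than shut.
Start: joints at [-1.322, 0.259, 1.535, -0, 1.348, -0.203], TCP at [0.24, -0.495, 0.199] pointing down, gripper open.
Joint ranges: [-3.14, 3.14], [-0.91, 2.08], [0.19, 2.58], [-1.22, 4.36], [0.22, 2.71], [-3.12, 3.12]. Speed limits (rad/s): [2.57, 2.57, 3.14, 3.14, 3.14, 3.14].

## Interface

Orientations are given as a unit quaternion [w, x, y, z].
In Python, from cell import bot gives the robot as it stands.
- The arm moves only by the shell command python3 -m handwheel 'ROWS'. ROWS is JSON, a list that holds one entry, the list of rows, each a list of 7 numbers: the shift along the tool's x, y, z normalised to -1 to 1, where 1 is 0.05 m, then the turn, a rotation vector about the tool's x, y, z normalised to -1 to 1, where 1 is 4 degrees, then the opening, from 0 (shut) to 1 (fully open). A call has 1 to 8 rows; each row shifts and turns the commanded pose from where the row before left it, along the tool's axes as they then stand; what a row does not reach is not made up. A row lasts 1/10 s, in which the tool goes at most 50 mm and 8.59 degrees, less where a joint would pass 70% of its speed; a pose out of reach is approached as far as the arm can. A call with a number of a shift or a turn outside -1 to 1 is refused whole. A call with a gripper value outside its range is refused whole. The fingers move at their own pace and stop on an object; the grip force is fixed at half the most. Time passes only in rows, so rows that do not move let the fingers close. It gives the time, the measured TCP pose, the force and the opening at its end, in the units of the state.
- bot.sense(): the state, without advancing time (a new reading comes with each control period).
- bot.capture(name): name is "scene" or "top"; returns (picture, depth): 384x512x3 uint8, blue, green, red; 384x512 float32, m along the optical axis (not along the pixel's ray), 0 where there is no reading.
- bot.camera_info(name): a dict with "camera_matrix" (3x3 intrinsics, pixels), "k1" (the pictures are not rectified: a ray, as slopes to the right and down, at radius r is drawn at 1 + k1 r^2 times it, then the intrinsics apply), "camera_from_world" (4x4, takes a point from world to camera coordinates). Camera axes: x right, y up, looking along -z (the intrinsics and any distortion apply to the point x, -y, -z); pixel columns grow to the right and rows downward; lengths in m; the calibration is good to about 2 mm. A picture is of the moment at which its call begins. camera_info takes no time and is no camera call.
- bot.finish_job(): hands the job in, once; it reports no verdict.
The state is a dict: "time": time; "qpos": joint angles; "qd": joint speeds; "effort": joint torques, N m; "position": TCP position; "ee_rot": TCP orientation; "wrist_force": force on the tool from outside, world axes, zero at the start; "moment": the same for the moment, N m; "gripper_width": opening from 0.0 (shut) to 1.0 (fully open).
Only numpy, scipy, OpenCV 4.12 (cv2) and the standard library are available. Lean on these libraries where they do the work, as an engineer would, in place of code of your own. Each camera call takes 0.05 s, during which the arm holds its last target.

## Working session

There is one attempt and no reset: what is moved stays moved. The work goes in short steps, Python scripts to look and compute and a shell command to move; the robot and the scene stay as the last step left them, time stands still between calls to the robot, and variables do not carry over. Pictures are saved under pics/ and viewed, and the job is handed in when it is done.

```bash
mkdir -p pics; ls
python3 - <<'E'
from cell import bot
import cv2,numpy as np
for n in("scene","top"):
    p,d=bot.capture(n); cv2.imwrite(f"pics/{n}0.png",p); np.save(f"{n}0.npy",d)
    i=bot.camera_info(n); print(n,i)
print(bot.sense())
E
```

```text
pics
scene {'camera_matrix': array([[436.10895514,   0.        , 254.83463062],
       [  0.        , 436.10895514, 192.8074157 ],
       [  0.        ,   0.        ,   1.        ]]), 'k1': -0.1515986388564805, 'camera_from_world': array([[ 0.22240697,  0.97469737,  0.0223647 , -0.2622609 ],
       [-0.54375154,  0.104968  ,  0.83265598,  0.22312341],
       [ 0.80924001, -0.19734933,  0.55333881, -1.83754444],
       [ 0.        ,  0.        ,  0.        ,  1.        ]])}
top {'camera_matrix': array([[395.11844528,   0.        , 251.82779009],
       [  0.        , 395.11844528, 189.56283257],
       [  0.        ,   0.        ,   1.        ]]), 'k1': 0.032846920750979, 'camera_from_world': array([[-7.03205055e-04, -9.99999604e-01,  5.45095487e-04,
         1.62269925e-01],
       [ 9.98159472e-01, -6.68856408e-04,  6.06400969e-02,
        -5.51278415e-01],
       [-6.06397083e-02,  5.86734646e-04,  9.98159547e-01,
        -1.20336990e+00],
       [ 0.00000000e+00,  0.00000000e+00,  0.00000000e+00,
         1.00000000e+00]])}
{'time': 0.1, 'qpos': array([-1.32181693e+00,  2.59283468e-01,  1.53599243e+00,  2.17777781e-05,
        1.34801394e+00, -2.02844378e-01]), 'qd': array([ 6.35256808e-04, -1.71194845e-03, -2.25821006e-03,  8.31194249e-05,
        1.39658212e-04, -2.27801017e-03]), 'effort': array([ 4.06162144e-03, -4.46969426e+01, -2.91246450e+01, -2.97302381e-05,
        6.24574895e-03, -1.68046176e-05]), 'position': array([ 0.24000501, -0.49427241,  0.19854316]), 'ee_rot': array([-8.48612257e-04,  9.74590444e-01,  2.23992735e-01, -8.95827584e-06]), 'wrist_force': array([-0.19157502, -0.04745094,  0.58696399]), 'moment': array([0.00560479, 0.02407311, 0.00846734]), 'gripper_width': 0.9980623252138993}
```

View pics/scene0.png

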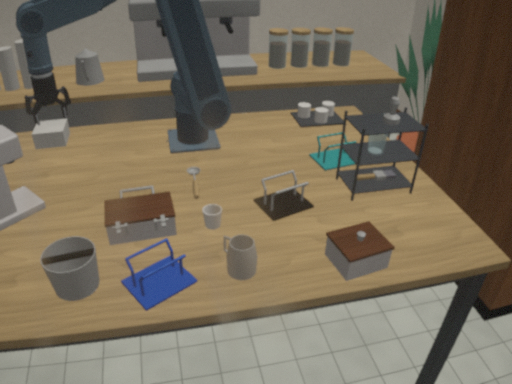

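View pics/top0.png

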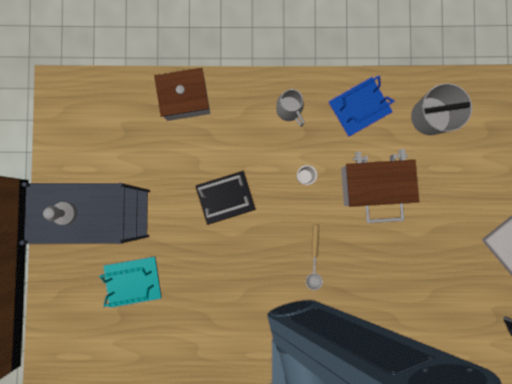

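```bash
cat > h.py <<'E'
from cell import bot
import cv2,numpy as np
def ray(n,u,v):
    i=bot.camera_info(n);K=i["camera_matrix"];k=i["k1"];T=i["camera_from_world"]
    x=(u-K[0,2])/K[0,0];y=(v-K[1,2])/K[1,1]
    R=np.hypot(x,y);r=R
    for _ in range(20): r=R/(1+k*r*r)
    s=r/R if R>0 else 1
    d=np.array([x*s,-y*s,-1.])
    C=-T[:3,:3].T@T[:3,3]
    return C,T[:3,:3].T@d
def on(n,u,v,z):
    C,d=ray(n,u,v); return C+d*(z-C[2])/d[2]
def pt(n,u,v,d):
    C,r=ray(n,u,v); return C+r*d
def proj(n,P):
    i=bot.camera_info(n);K=i["camera_matrix"];k=i["k1"];T=i["camera_from_world"]
    c=T[:3,:3]@np.asarray(P)+T[:3,3];x=c[0]/-c[2];y=-c[1]/-c[2];f=1+k*(x*x+y*y)
    return K[0,0]*x*f+K[0,2],K[1,1]*y*f+K[1,2]
def crop(n,p,x0,y0,w,h,s,out):
    cv2.imwrite(out,cv2.resize(p[y0:y0+h,x0:x0+w],None,fx=s,fy=s,interpolation=cv2.INTER_CUBIC))
E
python3 - <<'E'
from h import *
p=cv2.imread("pics/top0.png")
a=p[140:240,330:440];b=p[150:250,180:290]
cv2.imwrite("pics/c1.png",np.hstack([cv2.resize(q,(396,360),interpolation=cv2.INTER_CUBIC) for q in(a,b)]))
p=cv2.imread("pics/scene0.png")
a=p[175:275,90:200];b=p[155:255,190:330]
cv2.imwrite("pics/c2.png",np.hstack([cv2.resize(q,None,fx=3.2,fy=3.2,interpolation=cv2.INTER_CUBIC) for q in(a,b)]))
E
```

```text
(no output)
```

View pics/c1.png

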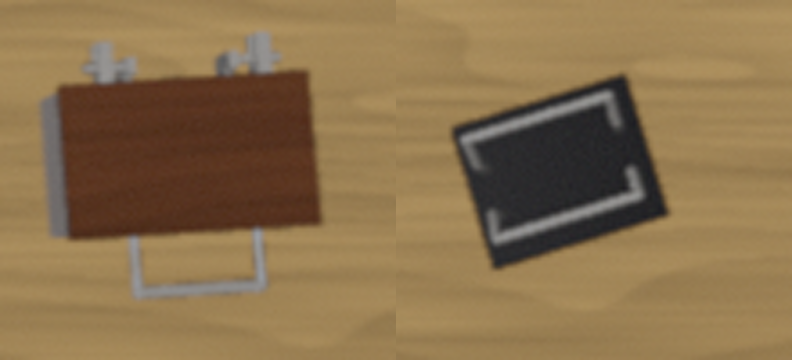

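View pics/c2.png

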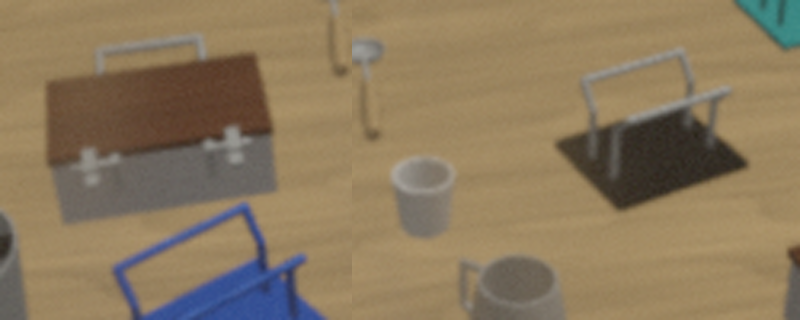

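Run:
```python
from h import *
p=cv2.imread("pics/top0.png").astype(int)
B,G,R=p[...,0],p[...,1],p[...,2]
def comp(m,x0,y0,x1,y1):
    k=np.zeros(m.shape,np.uint8);k[y0:y1,x0:x1]=m[y0:y1,x0:x1]
    k=cv2.morphologyEx(k,cv2.MORPH_CLOSE,np.ones((7,7)))
    c=max(cv2.findContours(k,0,1)[0],key=cv2.contourArea)
    return cv2.boxPoints(cv2.minAreaRect(c)),cv2.contourArea(c)
def rep(name,c,z):
    P=np.array([on("top",u,v,z)[:2] for u,v in c])
    # sort edges
    e=[(P[(i+1)%4]-P[i]) for i in range(4)]
    cen=P.mean(0)
    print(name,"px",c.round(1).tolist(),"cen",cen.round(4),[(np.linalg.norm(x).round(4),np.degrees(np.arctan2(x[1],x[0])).round(1)) for x in e])
lid=(R<130)&(R-B>25)&(G<80)
c,a=comp(lid,330,140,440,240);rep("lid",c,.08)
blk=(R<70)&(G<70)&(B<70)
c,a=comp(blk,185,160,270,235);rep("rack",c,.01)
for u,v in((367.5,221.4),(403.1,220.3)): print("bar",on("top",u,v,.075))
# forks / hinge pins
for x,y in((87,65),(134,68),(225,65),(278,55),(102,42),(260,35)): print("hinge",on("top",330+x/3.6,140+y/3.6,.075))
# hoops top wires z .09 : ends
for x,y in((460,138),(612,93),(494,240),(642,198)): print("hoop",on("top",180+(x-396)/3.6,150+y/3.6,.09))
# same in scene
for x,y in((97,48),(201,40)): print("bar_scene",on("scene",90+x/3.2,175+y/3.2,.075))
for x,y in((585,80),(682,52),(617,125),(728,92)): print("hoop_sc",on("scene",190+(x-352)/3.2,155+y/3.2,.09))
print("cup rim top",on("top",307,175,.06),"cup sc",on("scene",190+72/3.2,155+172/3.2,.06))
d=np.load("top0.npy")
for u,v in((382,183),(385,220),(307,175),(226,197)):print(u,v,d[v,u],pt("top",u,v,d[v,u]))
```

```text
lid px [[345.6000061035156, 163.60000610351562], [415.6000061035156, 158.89999389648438], [418.5, 201.6999969482422], [348.6000061035156, 206.5]] cen [ 0.5677 -0.2182] [(np.float64(0.2043), np.float64(-86.2)), (np.float64(0.1254), np.float64(-177.6)), (np.float64(0.203), np.float64(93.9)), (np.float64(0.1257), np.float64(3.0))]
rack px [[195.3000030517578, 185.5], [242.8000030517578, 170.6999969482422], [254.6999969482422, 209.0], [207.1999969482422, 223.8000030517578]] cen [0.5282 0.245 ] [(np.float64(0.1546), np.float64(-72.7)), (np.float64(0.1248), np.float64(-162.8)), (np.float64(0.1537), np.float64(107.2)), (np.float64(0.1245), np.float64(17.6))]
bar [ 0.45456896 -0.17546732  0.075     ]
bar [ 0.45786933 -0.27856932  0.075     ]
hinge [ 0.64068646 -0.13979223  0.075     ]
hinge [ 0.63813727 -0.17803732  0.075     ]
hinge [ 0.64043615 -0.25200239  0.075     ]
hinge [ 0.64854513 -0.29509736  0.075     ]
hinge [ 0.6596248 -0.1523122  0.075    ]
hinge [ 0.66504806 -0.28088315  0.075     ]
hoop [0.55061353 0.31870297 0.09      ]
hoop [0.58695534 0.19629941 0.09      ]
hoop [0.46860018 0.29081331 0.09      ]
hoop [0.50217121 0.172082   0.09      ]
bar_scene [ 0.4551085  -0.27755914  0.075     ]
bar_scene [ 0.46024968 -0.17395425  0.075     ]
hoop_sc [0.50618494 0.17803143 0.09      ]
hoop_sc [0.47115062 0.29157765 0.09      ]
hoop_sc [0.59175674 0.18892493 0.09      ]
hoop_sc [0.55520547 0.31422743 0.09      ]
cup rim top [ 0.59216706 -0.00268496  0.06      ] cup sc [5.91581153e-01 4.57187324e-04 6.00000000e-02]
382 183 1.1572908 [ 0.56643561 -0.2180069   0.08070402]
385 220 1.1516747 [ 0.45876116 -0.2246677   0.07979297]
307 175 1.2407953 [ 0.59814205 -0.01129083 -0.00114969]
226 197 1.226814 [0.52881005 0.24208402 0.00849635]
```

```bash
python3 -m handwheel '[[[0.36,-0.75,0,0,0,0,0.45],[0.36,-0.75,0,0,0,0,0.45],[0.36,-0.75,0,0,0,0,0.45],[0.36,-0.75,0,0,0,0,0.45],[0.36,-0.75,0,0,0,0,0.45],[0.36,-0.75,0,0,0,0,0.45],[0,0,0,0,0,-1,0.45],[0,0,0,0,0,-1,0.45]]]'
python3 -m handwheel '[[[0,0,0,0,0,-1,0.45],[0,0,0,0,0,-1,0.45],[0,0,0,0,0,-1,0.45],[0,0,0,0,0,-1,0.45],[0,0,0,0,0,-1,0.45],[0,0,0,0,0,-1,0.45],[0,0,0,0,0,-1,0.45],[0,0,0,0,0,-1,0.45]]]'
python3 -m handwheel '[[[0,0,0,0,0,-1,0.45],[0,0,0,0,0,-1,0.45],[0,0,0,0,0,-1,0.45],[0,0,0,0,0,-1,0.45],[0,0,0,0,0,-1,0.45],[0,0,0,0,0,-1,0.45],[0,0,0,0,0,-0.8,0.45],[0,0,0,0,0,0,0.45]]]'
cat > st.py <<'E'
from h import *
from scipy.spatial.transform import Rotation as Ro
import sys
s=bot.sense();q=s["ee_rot"];R=Ro.from_quat([q[1],q[2],q[3],q[0]]).as_matrix()
print("t",round(s["time"],2),"pos",s["position"].round(4),"yaw_y",np.degrees(np.arctan2(R[1,1],R[0,1])).round(2),"z",R[:,2].round(3),"F",s["wrist_force"].round(1),"M",s["moment"].round(2),"w",round(float(s["gripper_width"]),3),"q",s["qpos"].round(2))
if len(sys.argv)>3:
    d=np.array([float(a) for a in sys.argv[1:4]])-s["position"]; print("tool units",(R.T@d/.05).round(3))
if len(sys.argv)>4: # wanted yaw of tool y
    w=Ro.from_matrix(np.column_stack([[np.cos(a:=np.radians(float(sys.argv[4])+90)),np.sin(a),0],[np.cos(a-np.pi/2),np.sin(a-np.pi/2),0],[0,0,-1]]))
    print("turn units",(np.degrees((Ro.from_matrix(R).inv()*w).as_rotvec())/4).round(3))
E
python3 st.py 0.458 -0.2255 0.15 3.3
```

```text
time: 0.9
position: [0.239, -0.2438, 0.1993]
ee_rot: [0.0, 0.956, 0.294, 0.0]
wrist_force: [0.4, -0.2, 0.2]
gripper_width: 0.452
time: 1.7
position: [0.2389, -0.2449, 0.199]
ee_rot: [-0.0, 0.838, 0.545, 0.0]
wrist_force: [-0.1, -0.0, 0.2]
gripper_width: 0.448
time: 2.5
position: [0.2389, -0.245, 0.1991]
ee_rot: [-0.0, 0.688, 0.726, 0.0]
wrist_force: [0.4, 0.1, 0.2]
gripper_width: 0.446
t 2.5 pos [ 0.2389 -0.245   0.1991] yaw_y 3.11 z [-0.     0.001 -1.   ] F [0.4 0.1 0.2] M [-0.04 -0.03 -0.03] w 0.446 q [-1.13 -0.14  1.96 -0.    1.32 -1.18]
tool units [0.15  4.396 0.981]
turn units [-0.003 -0.008 -0.047]
```

```bash
python3 -m handwheel '[[[0.02,0.63,0.14,0,0,0,0.45],[0.02,0.63,0.14,0,0,0,0.45],[0.02,0.63,0.14,0,0,0,0.45],[0.02,0.63,0.14,0,0,0,0.45],[0.02,0.63,0.14,0,0,0,0.45],[0.02,0.63,0.14,0,0,0,0.45],[0.02,0.63,0.14,0,0,0,0.45],[0,0,0,0,0,0,0.45]]]'
python3 st.py 0.458 -0.2255 0.056 3.3
python3 - <<'E'
from h import *
p,_=bot.capture("scene");cv2.imwrite("pics/s1.png",p)
q,_=bot.capture("top")
a=cv2.resize(p[130:260,80:230],None,fx=2.6,fy=2.6,interpolation=2);b=cv2.resize(q[130:260,320:470],None,fx=2.6,fy=2.6,interpolation=2)
cv2.imwrite("pics/c3.png",np.hstack([a,b]))
E
```

```text
time: 3.3
position: [0.4614, -0.2257, 0.1488]
ee_rot: [-0.001, 0.688, 0.726, 0.0]
wrist_force: [-0.7, 0.9, 0.0]
gripper_width: 0.451
t 3.3 pos [ 0.4614 -0.2257  0.1488] yaw_y 3.12 z [-0.     0.001 -1.   ] F [-0.7  0.9  0. ] M [0.04 0.03 0.  ] w 0.451 q [-0.67  0.23  1.7   0.    1.21 -0.73]
tool units [ 0.005 -0.066  1.857]
turn units [-0.002 -0.018 -0.045]
```

View pics/c3.png

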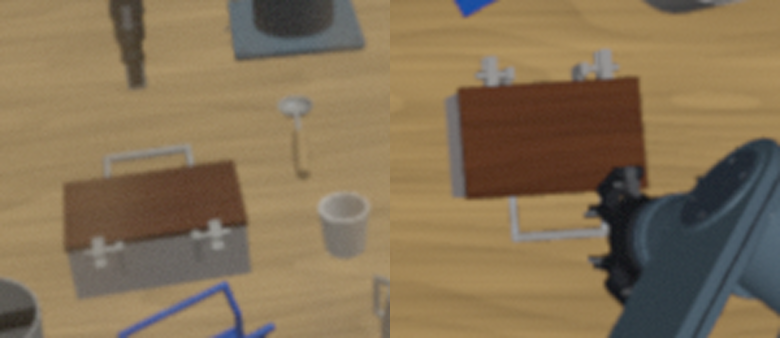

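Run:
```python
from h import *
s=bot.sense();print(proj("scene",s["position"]),"seen tip ~",80+137/2.6,130+85/2.6)
p=cv2.imread("pics/s1.png");cv2.imwrite("pics/c4.png",cv2.resize(p[120:220,80:200],None,fx=6,fy=6,interpolation=2))
```

```text
(np.float64(133.5826166234906), np.float64(168.82479426179887)) seen tip ~ 132.69230769230768 162.69230769230768
```

View pics/c4.png

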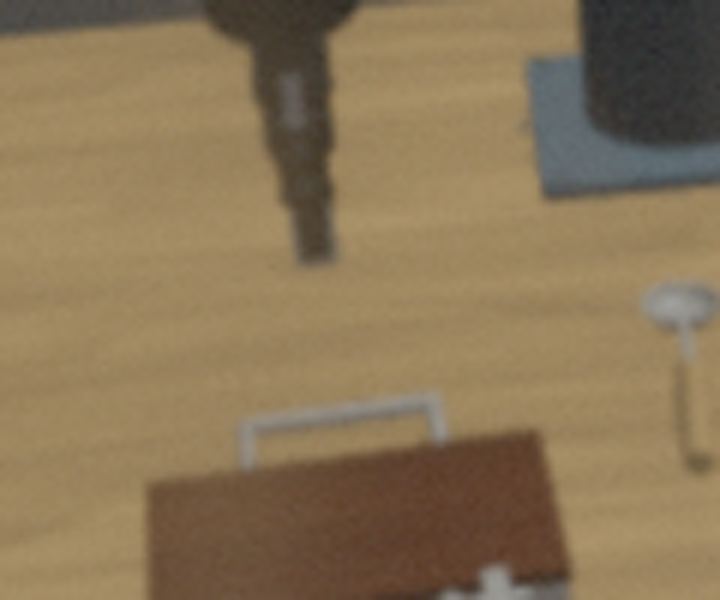

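Run:
```python
from h import *
print(proj("scene",[.24,-.4943,.1985]))
p=cv2.imread("pics/scene0.png")
a=cv2.resize(p[60:150,10:100],None,fx=4,fy=4,interpolation=2)
p,d=bot.capture("scene");np.save("s.npy",d)
for v in range(150,176,2): print(v,d[v,128:138].round(3))
cv2.imwrite("pics/c5.png",a)
T=bot.camera_info("scene")["camera_from_world"];s=bot.sense()["position"];print("tcp depth",-(T[:3,:3]@s+T[:3,3])[2])
for v in (158,160,162,163): print(pt("scene",132,v,d[v,132]))
```

```text
(np.float64(54.284265154958575), np.float64(132.5988947334426))
150 [1.254 1.252 1.256 1.256 1.252 1.244 1.245 1.272 1.758 1.759]
152 [1.248 1.249 1.251 1.252 1.249 1.256 1.251 1.742 1.736 1.743]
154 [1.275 1.272 1.279 1.276 1.274 1.276 1.287 1.291 1.718 1.73 ]
156 [1.282 1.277 1.281 1.283 1.282 1.282 1.287 1.292 1.713 1.706]
158 [1.289 1.287 1.28  1.283 1.287 1.281 1.285 1.289 1.706 1.703]
160 [1.695 1.29  1.283 1.28  1.289 1.286 1.291 1.3   1.691 1.686]
162 [1.672 1.292 1.285 1.291 1.29  1.289 1.298 1.296 1.295 1.682]
164 [1.66  1.662 1.671 1.659 1.657 1.658 1.66  1.666 1.668 1.66 ]
166 [1.646 1.646 1.647 1.647 1.65  1.645 1.651 1.646 1.644 1.651]
168 [1.629 1.642 1.639 1.638 1.64  1.629 1.635 1.643 1.638 1.636]
170 [1.623 1.618 1.617 1.626 1.626 1.625 1.623 1.62  1.625 1.621]
172 [1.614 1.616 1.602 1.609 1.605 1.611 1.616 1.617 1.619 1.607]
174 [1.594 1.598 1.6   1.601 1.601 1.595 1.596 1.597 1.6   1.604]
tcp depth 1.3392391150594378
[ 0.48698104 -0.22361129  0.20325747]
[ 0.48824227 -0.22435899  0.19717925]
[ 0.49032643 -0.22504553  0.19153189]
[ 0.48416929 -0.22597191  0.18473369]
```

View pics/c5.png

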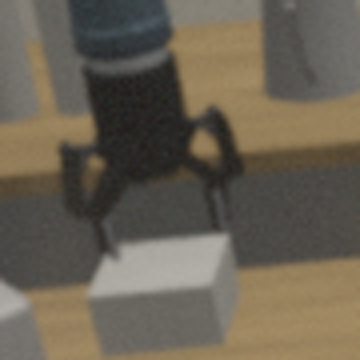

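```bash
python3 -m handwheel '[[[0,0,0,0,0,0,0],[0,0,0,0,0,0,0],[0,0,0,0,0,0,0],[0,0,0,0,0,0,0],[0,0,0,0,0,0,0],[0,0,0,0,0,0,0]]]'; python3 st.py
python3 - <<'E'
from h import *
s=bot.sense()["position"]
p,d=bot.capture("scene")
print(proj("scene",s))
for v in range(158,174,1): print(v,d[v,128:138].round(3))
cv2.imwrite("pics/c6.png",cv2.resize(p[120:220,80:200],None,fx=5,fy=5,interpolation=2))
for u,v in((200,250),(150,255),(300,250),(140,210)): print(pt("scene",u,v,d[v,u]))
E
```

```text
time: 4.05
position: [0.4588, -0.2265, 0.1504]
ee_rot: [0.0, 0.688, 0.726, -0.0]
wrist_force: [0.2, 0.4, -0.4]
gripper_width: -0.0
t 4.05 pos [ 0.4588 -0.2265  0.1504] yaw_y 3.08 z [ 0. -0. -1.] F [ 0.2  0.4 -0.4] M [-0.05  0.04 -0.03] w -0.0 q [-0.68  0.23  1.7  -0.    1.21 -0.73]
(np.float64(133.33836427876014), np.float64(168.63571621736173))
158 [1.309 1.307 1.302 1.305 1.3   1.306 1.304 1.315 1.703 1.7  ]
159 [1.309 1.309 1.303 1.306 1.307 1.309 1.309 1.313 1.698 1.699]
160 [1.689 1.315 1.314 1.312 1.313 1.315 1.313 1.316 1.695 1.686]
161 [1.676 1.683 1.682 1.679 1.677 1.68  1.681 1.675 1.679 1.681]
162 [1.67  1.67  1.673 1.669 1.676 1.677 1.678 1.668 1.675 1.672]
163 [1.668 1.665 1.665 1.671 1.659 1.679 1.67  1.669 1.673 1.667]
164 [1.662 1.653 1.661 1.656 1.66  1.666 1.66  1.657 1.666 1.666]
165 [1.652 1.663 1.657 1.66  1.655 1.651 1.656 1.648 1.656 1.657]
166 [1.648 1.653 1.646 1.65  1.645 1.652 1.648 1.646 1.654 1.644]
167 [1.649 1.638 1.636 1.645 1.64  1.646 1.64  1.641 1.643 1.647]
168 [1.639 1.636 1.639 1.638 1.637 1.636 1.627 1.635 1.637 1.639]
169 [1.627 1.63  1.628 1.634 1.629 1.631 1.621 1.628 1.632 1.634]
170 [1.625 1.625 1.621 1.619 1.62  1.623 1.635 1.626 1.619 1.628]
171 [1.615 1.609 1.617 1.619 1.617 1.616 1.617 1.626 1.618 1.622]
172 [1.609 1.614 1.614 1.615 1.612 1.612 1.605 1.612 1.611 1.614]
173 [1.604 1.605 1.605 1.603 1.617 1.602 1.604 1.609 1.612 1.604]
[ 0.70265155 -0.0544682  -0.00155053]
[ 0.70032117 -0.19813445  0.00088326]
[7.61816962e-01 2.30371442e-01 1.67736349e-04]
[ 0.58702444 -0.21501695  0.08144987]
```

View pics/c6.png

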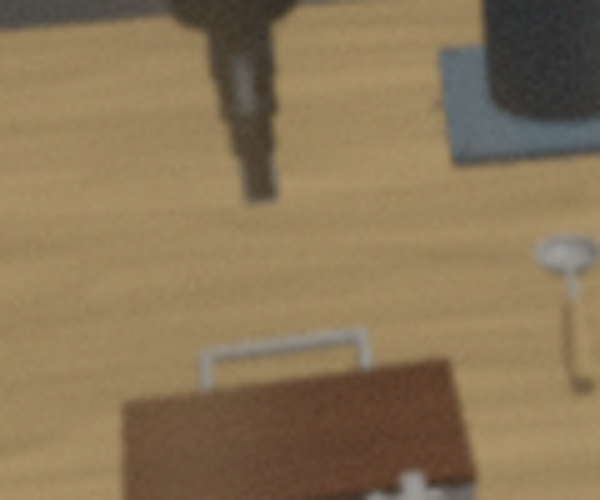

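Run:
```python
from h import *
C,r=ray("scene",132.5,160.7)
for x in(.459,.466,.473): t=(x-C[0])/r[0]; print(C+r*t,t)
print(bot.sense()["time"])
q,d=bot.capture("top");print(proj("top",[.4588,-.2265,.15]),proj("top",[.4588,-.2265,.18]))
cv2.imwrite("pics/c7.png",cv2.resize(q[170:270,370:490],None,fx=5,fy=5,interpolation=2))
```

```text
[ 0.459      -0.22548867  0.17870664] 1.3227179142606065
[ 0.466      -0.22493771  0.18252153] 1.3150510436219676
[ 0.473      -0.22438674  0.18633641] 1.3073841729833284
4.1
(np.float64(394.39070208434896), np.float64(220.41259183126778)) (np.float64(398.4923560998443), np.float64(220.6121332006073))
```

View pics/c7.png

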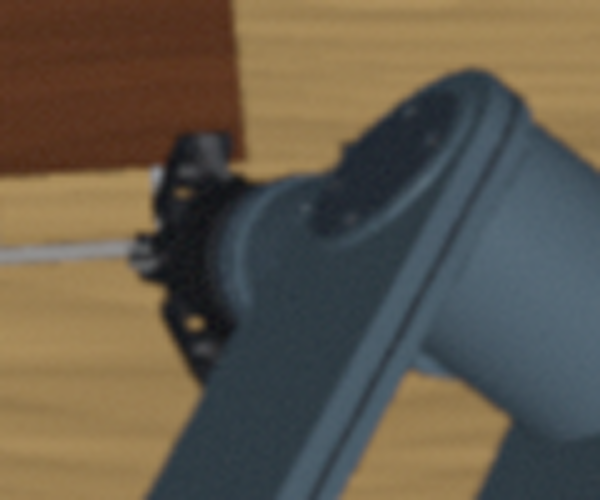

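```bash
python3 -m handwheel '[[[0,0,0,0,0,0,0.45],[0,0,0,0,0,0,0.45],[0,0,0,0,0,0,0.45],[0,0,0.45,0,0,0,0.45],[0,0,0.45,0,0,0,0.45],[0,0,0.45,0,0,0,0.45],[0,0,0.45,0,0,0,0.45],[0,0,0,0,0,0,0.45]]]'; python3 st.py
python3 - <<'E'
from h import *
p,d=bot.capture("scene");q,e=bot.capture("top")
a=cv2.resize(p[150:230,90:180],None,fx=4.4,fy=4.4,interpolation=2);b=cv2.resize(q[180:260,350:440],None,fx=4.4,fy=4.4,interpolation=2)
cv2.imwrite("pics/c8.png",np.hstack([a,b]))
E
```

```text
time: 4.95
position: [0.4568, -0.2248, 0.0576]
ee_rot: [-0.003, 0.688, 0.726, -0.0]
wrist_force: [-0.4, -0.1, -0.4]
gripper_width: 0.448
t 4.95 pos [ 0.4568 -0.2248  0.0576] yaw_y 3.08 z [-0.005  0.004 -1.   ] F [-0.4 -0.1 -0.4] M [0.02 0.   0.  ] w 0.448 q [-0.68  0.33  1.81 -0.    1.   -0.73]
```

View pics/c8.png

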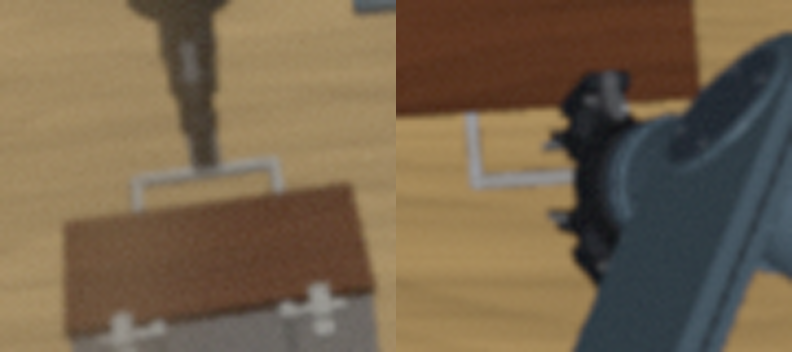

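```bash
python3 -m handwheel '[[[0,0,0.2,0,0,0,0.45],[0,0,0.2,0,0,0,0.45],[0,0,0.2,0,0,0,0.45],[0,0,0,0,0,0,0.45]]]'; python3 st.py
python3 - <<'E'
from h import *
p,d=bot.capture("scene");q,e=bot.capture("top")
a=cv2.resize(p[150:230,90:180],None,fx=4.4,fy=4.4,interpolation=2);b=cv2.resize(q[180:260,350:440],None,fx=4.4,fy=4.4,interpolation=2)
cv2.imwrite("pics/c9.png",np.hstack([a,b]))
E
```

```text
time: 5.45
position: [0.4579, -0.2256, 0.0288]
ee_rot: [-0.001, 0.688, 0.726, -0.0]
wrist_force: [-1.1, 0.9, 0.4]
gripper_width: 0.452
t 5.45 pos [ 0.4579 -0.2256  0.0288] yaw_y 3.08 z [-0.002  0.002 -1.   ] F [-1.1  0.9  0.4] M [ 0.07  0.   -0.02] w 0.452 q [-0.68  0.37  1.84  0.    0.93 -0.73]
```

View pics/c9.png

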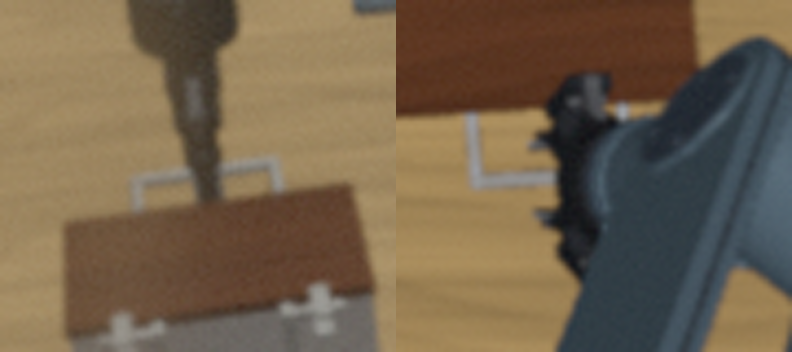

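Run:
```python
from h import *
for v in(188,195.5):
  C,r=ray("scene",137,v)
  for x in(.477,.484,.491): t=(x-C[0])/r[0]; print(v,(C+r*t).round(4))
```

```text
188 [ 0.477  -0.2226  0.0898]
188 [ 0.484  -0.222   0.0942]
188 [ 0.491  -0.2215  0.0986]
195.5 [ 0.477  -0.2261  0.0617]
195.5 [ 0.484  -0.2255  0.0663]
195.5 [ 0.491  -0.225   0.0709]
```

```bash
python3 -m handwheel '[[[0,0,0.1,0,0,0,0.45],[0,0,0,0,0,0,0],[0,0,0,0,0,0,0],[0,0,0,0,0,0,0],[0,0,0,0,0,0,0],[0,0,0,0,0,0,0],[0,0,0,0,0,0,0]]]'; python3 st.py
```

```text
time: 6.25
position: [0.4589, -0.2264, 0.0255]
ee_rot: [0.0, 0.688, 0.726, -0.0]
wrist_force: [0.5, 0.7, 1.7]
gripper_width: 0.094
t 6.25 pos [ 0.4589 -0.2264  0.0255] yaw_y 3.1 z [ 0. -0. -1.] F [0.5 0.7 1.7] M [0.09 0.05 0.14] w 0.094 q [-0.68  0.38  1.84 -0.    0.92 -0.73]
```

```bash
python3 -m handwheel '[[[0,0.014,-0.323,0,0,0,0],[0,0.042,-0.320,0,0,0,0],[0,0.07,-0.315,0,0,0,0],[0,0.097,-0.308,0,0,0,0],[0,0,0,0,0,0,0]]]'; python3 st.py
python3 - <<'E'
from h import *
p,d=bot.capture("scene");q,e=bot.capture("top")
a=cv2.resize(p[130:250,80:200],None,fx=3.3,fy=3.3,interpolation=2);b=cv2.resize(q[130:250,330:450],None,fx=3.3,fy=3.3,interpolation=2)
cv2.imwrite("pics/c10.png",np.hstack([a,b]))
E
```

```text
time: 6.75
position: [0.4712, -0.2265, 0.0901]
ee_rot: [0.002, 0.688, 0.726, 0.0]
wrist_force: [-0.5, -0.0, -1.9]
gripper_width: 0.088
t 6.75 pos [ 0.4712 -0.2265  0.0901] yaw_y 3.1 z [ 0.002 -0.002 -1.   ] F [-0.5 -0.  -1.9] M [-0.04  0.27  0.01] w 0.088 q [-0.66  0.31  1.75 -0.    1.08 -0.72]
```

View pics/c10.png

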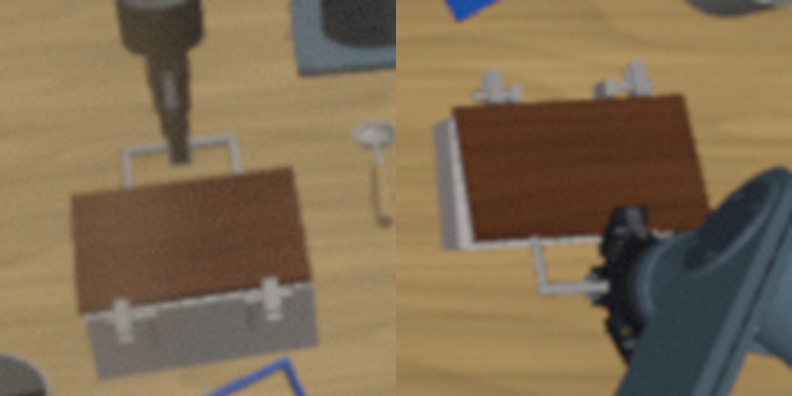

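Lid lifts on its hinge (front edge raised, forks still on the pins at crop right ≈(490,90),(635,80)); forces are small. Continuing the arc.

```bash
python3 -m handwheel '[[[0,0.124,-0.298,0,0,0,0],[0,0.149,-0.287,0,0,0,0],[0,0.174,-0.272,0,0,0,0],[0,0.197,-0.256,0,0,0,0],[0,0.218,-0.238,0,0,0,0],[0,0,0,0,0,0,0]]]'; python3 st.py
python3 -m handwheel '[[[0,0.238,-0.218,0,0,0,0],[0,0.256,-0.197,0,0,0,0],[0,0.272,-0.174,0,0,0,0],[0,0.287,-0.149,0,0,0,0],[0,0,0,0,0,0,0]]]'; python3 st.py
python3 - <<'E'
from h import *
p,d=bot.capture("scene");q,e=bot.capture("top")
a=cv2.resize(p[90:250,60:220],None,fx=2.5,fy=2.5,interpolation=2);b=cv2.resize(q[90:250,330:490],None,fx=2.5,fy=2.5,interpolation=2)
cv2.imwrite("pics/c11.png",np.hstack([a,b]))
E
```

```text
time: 7.45
position: [0.5134, -0.2239, 0.1566]
ee_rot: [0.0, 0.688, 0.726, -0.0]
wrist_force: [-4.0, -1.1, 1.8]
gripper_width: 0.088
t 7.45 pos [ 0.5134 -0.2239  0.1566] yaw_y 3.11 z [-0.    -0.001 -1.   ] F [-4.  -1.1  1.8] M [-0.1   0.67  0.05] w 0.088 q [-0.61  0.31  1.57 -0.    1.26 -0.66]
time: 7.95
position: [0.5659, -0.221, 0.1942]
ee_rot: [0.001, 0.688, 0.726, -0.0]
wrist_force: [-7.2, 0.0, 10.9]
gripper_width: 0.088
t 7.95 pos [ 0.5659 -0.221   0.1942] yaw_y 3.1 z [ 0.    -0.001 -1.   ] F [-7.2  0.  10.9] M [ 0.06  1.22 -0.01] w 0.088 q [-0.56  0.36  1.4  -0.    1.38 -0.61]
```

View pics/c11.png

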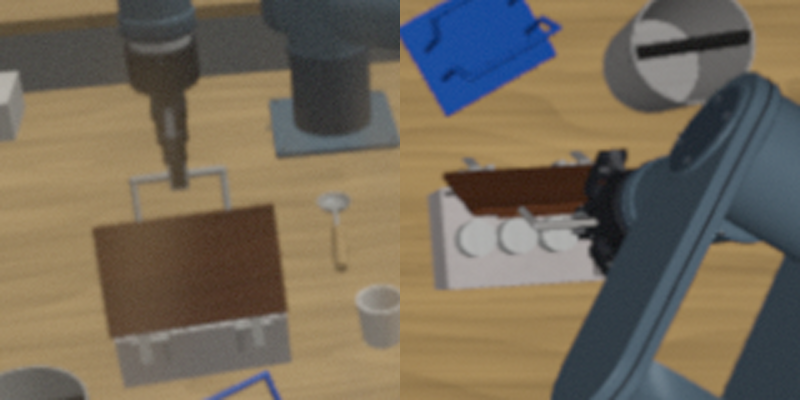

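```bash
python3 -m handwheel '[[[0,0.28,-0.16,0,0,0,0],[0,0.308,-0.11,0,0,0,0],[0,0.315,-0.08,0,0,0,0],[0,0,0,0,0,0,0]]]'; python3 st.py
python3 - <<'E'
from h import *
p,d=bot.capture("scene");q,e=bot.capture("top")
a=cv2.resize(p[90:250,60:220],None,fx=2.5,fy=2.5,interpolation=2);b=cv2.resize(q[90:250,330:490],None,fx=2.5,fy=2.5,interpolation=2)
cv2.imwrite("pics/c12.png",np.hstack([a,b]))
E
```

```text
time: 8.45
position: [0.6112, -0.2181, 0.21]
ee_rot: [-0.0, 0.688, 0.726, -0.0]
wrist_force: [-2.2, -0.3, 7.0]
gripper_width: 0.089
t 8.45 pos [ 0.6112 -0.2181  0.21  ] yaw_y 3.12 z [-0.  0. -1.] F [-2.2 -0.3  7. ] M [0.1  0.81 0.01] w 0.089 q [-0.51  0.43  1.26  0.    1.45 -0.57]
```

View pics/c12.png

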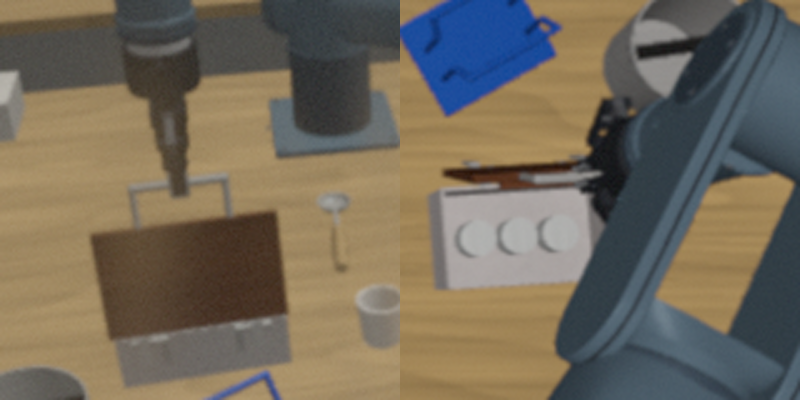

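```bash
python3 -m handwheel '[[[0,0.32,-0.06,0,0,0,0],[0,0.32,-0.03,0,0,0,0],[0,0,0,0,0,0,0],[0,0,0,0,0,0,0]]]'; python3 st.py
python3 - <<'E'
from h import *
p,d=bot.capture("scene");q,e=bot.capture("top")
cv2.imwrite("pics/s13.png",p);cv2.imwrite("pics/t13.png",q)
a=cv2.resize(p[90:250,60:220],None,fx=2.5,fy=2.5,interpolation=2);b=cv2.resize(q[110:210,330:430],None,fx=4,fy=4,interpolation=2)
cv2.imwrite("pics/c13.png",np.hstack([a,b]))
E
```

```text
time: 8.95
position: [0.6418, -0.2163, 0.2141]
ee_rot: [-0.001, 0.688, 0.726, -0.0]
wrist_force: [-1.3, -0.3, 1.6]
gripper_width: 0.093
t 8.95 pos [ 0.6418 -0.2163  0.2141] yaw_y 3.1 z [-0.001  0.001 -1.   ] F [-1.3 -0.3  1.6] M [0.09 0.27 0.02] w 0.093 q [-0.49  0.48  1.17 -0.    1.49 -0.54]
```

View pics/c13.png

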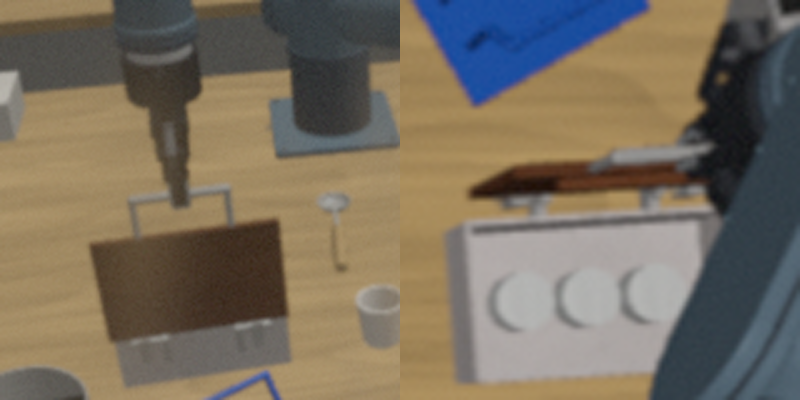

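```bash
cat > pl.py <<'E'
from h import *
def lidplane(x0,y0,x1,y1):
    p,d=bot.capture("scene");q=p.astype(int)
    m=(q[...,2]<130)&(q[...,2]-q[...,0]>18)&(q[...,1]<85)&(d>0)
    k=np.zeros(m.shape,np.uint8);k[y0:y1,x0:x1]=m[y0:y1,x0:x1]
    k=cv2.erode(cv2.morphologyEx(k,cv2.MORPH_OPEN,np.ones((3,3))),np.ones((5,5)))
    n,l,st,_=cv2.connectedComponentsWithStats(k); k=(l==1+np.argmax(st[1:,4]))
    P=np.array([pt("scene",u,v,d[v,u]) for v,u in zip(*np.nonzero(k))])
    c=P.mean(0);n=np.linalg.svd(P-c)[2][2];n*=np.sign(n[0])
    r=(P-c)@n
    print("npts",len(P),"cen",c.round(4),"n",n.round(4),"tilt_deg(top leans away<0 n_z>0 = faces up)",np.degrees(np.arcsin(n[2])).round(2),"yaw",np.degrees(np.arctan2(n[1],n[0])).round(2),"rms",r.std().round(4),"z",P[:,2].min().round(3),P[:,2].max().round(3))
    return p,d
E
python3 -c "
from pl import *
lidplane(90,170,185,230)
print(on('top',380,150,.2635), on('top',330+(710-400)/4,110+148/4,.2635))"; python3 st.py
```

```text
npts 2154 cen [ 0.6481 -0.217   0.1527] n [0.9977 0.0609 0.0283] tilt_deg(top leans away<0 n_z>0 = faces up) 1.62 yaw 3.49 rms 0.002 z 0.093 0.21
[ 0.63401199 -0.1543857   0.2635    ] [ 0.64126233 -0.22181812  0.2635    ]
t 9.1 pos [ 0.6415 -0.2163  0.2141] yaw_y 3.07 z [-0.002  0.001 -1.   ] F [-1.   0.6 -1.1] M [0.07 0.35 0.1 ] w 0.091 q [-0.49  0.48  1.17 -0.    1.49 -0.54]
```

```bash
python3 -m handwheel '[[[0,0.09,0,0,0,0,0],[0,0,0,0,0,0,0],[0,0,0,0,0,0,0]]]'; python3 -c "
from pl import *
lidplane(90,170,185,230)"; python3 st.py
python3 -m handwheel '[[[0,0,-0.2,0,0,0,0],[0,0,-0.2,0,0,0,0],[0,0,-0.2,0,0,0,0],[0,0,-0.2,0,0,0,0],[0,0,0,0,0,0,0]]]';  python3 -c "
from pl import *
lidplane(90,150,185,230)"; python3 st.py
```

```text
time: 9.4
position: [0.6467, -0.2161, 0.2143]
ee_rot: [-0.001, 0.688, 0.726, -0.0]
wrist_force: [-1.9, 0.4, -2.6]
gripper_width: 0.088
npts 2082 cen [ 0.6502 -0.2171  0.1531] n [0.998  0.0631 0.0011] tilt_deg(top leans away<0 n_z>0 = faces up) 0.06 yaw 3.62 rms 0.002 z 0.093 0.21
t 9.45 pos [ 0.6467 -0.2161  0.2143] yaw_y 3.09 z [-0.001  0.001 -1.   ] F [-2.  -0.3 -3.8] M [0.03 0.62 0.12] w 0.089 q [-0.49  0.49  1.15 -0.    1.5  -0.54]
time: 9.95
position: [0.6486, -0.2168, 0.2584]
ee_rot: [0.003, 0.688, 0.726, 0.001]
wrist_force: [-0.2, 0.3, -2.4]
gripper_width: 0.089
npts 2382 cen [ 0.6617 -0.2145  0.1963] n [0.9944 0.0607 0.0866] tilt_deg(top leans away<0 n_z>0 = faces up) 4.97 yaw 3.49 rms 0.0021 z 0.138 0.255
t 10.0 pos [ 0.6481 -0.2166  0.257 ] yaw_y 3.09 z [ 0.003 -0.002 -1.   ] F [ 0.4 -0.4 -2.9] M [-0.    0.06 -0.02] w 0.089 q [-0.49  0.48  1.08  0.    1.58 -0.54]
```

```bash
python3 -m handwheel '[[[0,0,-0.2,0,0,0,0],[0,0,-0.2,0,0,0,0],[0,0,-0.2,0,0,0,0],[0,0,-0.2,0,0,0,0],[0,0,-0.2,0,0,0,0],[0,0,0,0,0,0,0],[0,0,0,0,0,0,0]]]';  python3 -c "
from pl import *
p,d=lidplane(90,120,185,230)
cv2.imwrite('pics/s14.png',p)"; python3 st.py
```

```text
time: 10.7
position: [0.6473, -0.2163, 0.3053]
ee_rot: [0.0, 0.688, 0.726, 0.0]
wrist_force: [-0.1, -0.1, -2.4]
gripper_width: 0.09
npts 2686 cen [ 0.6599 -0.2149  0.2441] n [0.9958 0.059  0.0696] tilt_deg(top leans away<0 n_z>0 = faces up) 3.99 yaw 3.39 rms 0.002 z 0.185 0.302
t 10.75 pos [ 0.647  -0.2162  0.3047] yaw_y 3.09 z [-0.001  0.    -1.   ] F [ 0.2  0.5 -2.7] M [ 0.01  0.05 -0.02] w 0.091 q [-0.49  0.47  0.97 -0.    1.7  -0.54]
```

View pics/s14.png

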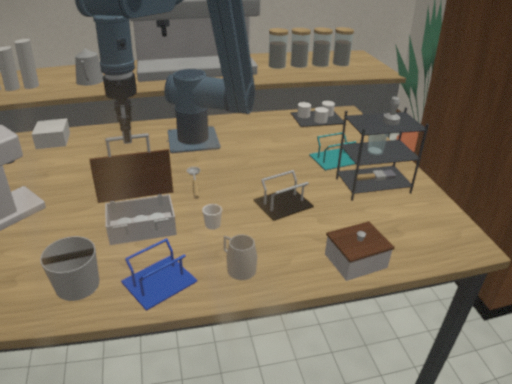

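```bash
python3 -m handwheel '[[[0.1,-0.02,0,0,0,0,0],[0.2,-0.04,0,0,0,0,0],[0.3,-0.06,0,0,0,0,0],[0.4,-0.08,0,0,0,0,0],[0.4,-0.08,0,0,0,0,0],[0.4,-0.08,0,0,0,0,0],[0.4,-0.08,0,0,0,0,0],[0.4,-0.08,0,0,0,0,0]]]'
python3 -m handwheel '[[[0.4,-0.08,0,0,0,0,0],[0.4,-0.08,0,0,0,0,0],[0.4,-0.08,0,0,0,0,0],[0.4,-0.08,0,0,0,0,0],[0.4,-0.08,0,0,0,0,0],[0.4,-0.08,0,0,0,0,0],[0.4,-0.08,0,0,0,0,0],[0.4,-0.08,0,0,0,0,0]]]'
python3 -m handwheel '[[[0.4,-0.08,0,0,0,0,0],[0.4,-0.08,0,0,0,0,0],[0.4,-0.08,0,0,0,0,0],[0.4,-0.08,0,0,0,0,0],[0.4,-0.08,0,0,0,0,0],[0.3,-0.06,0,0,0,0,0],[0.2,-0.04,0,0,0,0,0],[0.1,-0.02,0,0,0,0,0]]]'
python3 -m handwheel '[[[0,0,0,0,0,-0.45,0],[0,0,0,0,0,-0.45,0],[0,0,0,0,0,-0.45,0],[0,0,0,0,0,-0.45,0],[0,0,0,0,0,-0.45,0],[0,0,0,0,0,-0.45,0],[0,0,0,0,0,-0.45,0],[0,0,0,0,0,-0.43,0]]]'
python3 st.py 0.528 0.2445 0.305 17.4
python3 -c "
from pl import *
p,d=lidplane(190,60,340,220)
cv2.imwrite('pics/s15.png',p)
q,e=bot.capture('top');cv2.imwrite('pics/t15.png',q)"
```

```text
time: 11.55
position: [0.6137, -0.0858, 0.3053]
ee_rot: [0.0, 0.688, 0.726, 0.0]
wrist_force: [-0.5, -0.8, -2.6]
gripper_width: 0.089
time: 12.35
position: [0.573, 0.0718, 0.3051]
ee_rot: [0.0, 0.688, 0.726, 0.0]
wrist_force: [-0.1, -0.0, -2.0]
gripper_width: 0.09
time: 13.15
position: [0.5403, 0.1996, 0.3051]
ee_rot: [0.0, 0.687, 0.726, 0.0]
wrist_force: [-0.4, 0.8, -2.2]
gripper_width: 0.089
time: 13.95
position: [0.5409, 0.198, 0.305]
ee_rot: [0.0, 0.592, 0.806, -0.0]
wrist_force: [0.4, 0.2, -2.5]
gripper_width: 0.087
t 13.95 pos [0.5409 0.198  0.305 ] yaw_y 17.42 z [ 0. -0. -1.] F [ 0.4  0.2 -2.5] M [-0.    0.01  0.06] w 0.087 q [ 0.16  0.26  1.28 -0.    1.6  -0.15]
tool units [ 0.965  0.032 -0.   ]
turn units [-0.001  0.007  0.005]
npts 1815 cen [0.5539 0.1954 0.2445] n [0.952  0.2982 0.0694] tilt_deg(top leans away<0 n_z>0 = faces up) 3.98 yaw 17.39 rms 0.0021 z 0.185 0.3
```

View pics/s15.png

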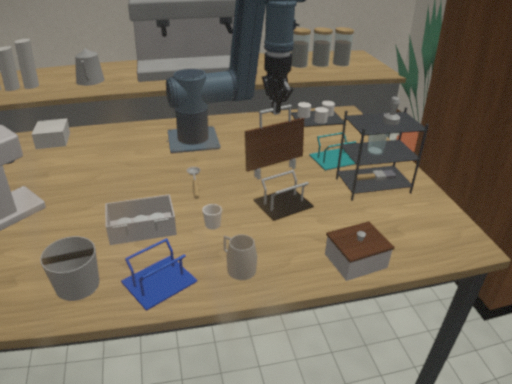

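View pics/t15.png

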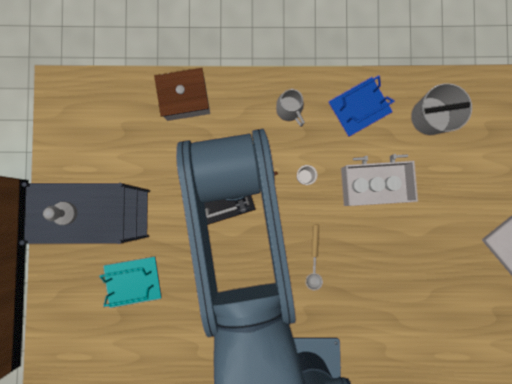

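```bash
python3 -m handwheel '[[[0.16,0.0,0,0,0,0,0],[0.32,0,0,0,0,0,0],[0.32,0,0,0,0,0,0],[0.16,0,0,0.25,0,0,0],[0,0,0,0.25,0,0,0],[0,0,0,0.25,0,0,0],[0,0,0,0.25,0,0,0],[0,0,0,0,0,0,0]]]'
python3 st.py 0.528 0.2445 0.305
cat >> pl.py <<'E'
def off(P0,n,zs=(.0,.15)):pass
E
sed -i 's/    return p,d/    a=np.radians(17.4);s=(c-np.array([.528,.2445,0]))@[np.cos(a),np.sin(a),0];yy=(c-np.array([.528,.2445,0]))@[-np.sin(a),np.cos(a),0];print("midplane offset from slot at z",c[2].round(3),(s-.005).round(4),"along",yy.round(4))\n    return p,d/' pl.py
python3 -c "
from pl import *
p,d=lidplane(190,60,340,220)
cv2.imwrite('pics/s16.png',cv2.resize(p[90:230,200:340],None,fx=4,fy=4,interpolation=2))"
```

```text
time: 14.85
position: [0.527, 0.2441, 0.3044]
ee_rot: [-0.021, 0.592, 0.805, -0.029]
wrist_force: [0.4, 0.2, -2.4]
gripper_width: 0.092
t 14.85 pos [0.527  0.2441 0.3044] yaw_y 17.36 z [-0.068 -0.021 -0.997] F [ 0.4  0.2 -2.4] M [ 0.07 -0.04  0.01] w 0.092 q [ 0.24  0.32  1.2  -0.    1.69 -0.06]
tool units [ 0.002  0.021 -0.013]
npts 1415 cen [0.5351 0.2428 0.2448] n [ 0.9545  0.298  -0.0085] tilt_deg(top leans away<0 n_z>0 = faces up) -0.49 yaw 17.34 rms 0.0021 z 0.185 0.301
midplane offset from slot at z 0.245 0.0013 along -0.0037
```

View pics/s16.png

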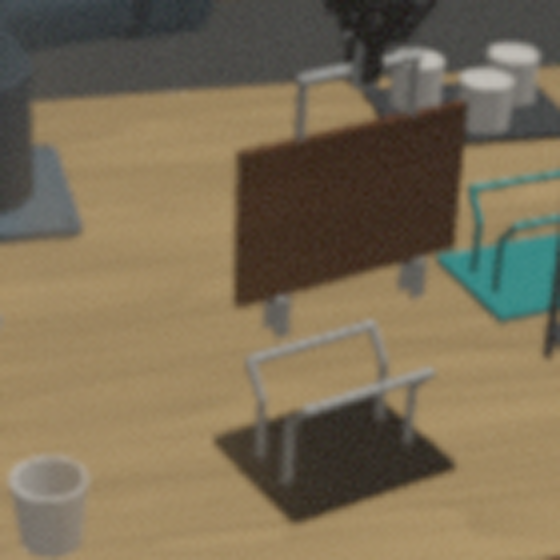

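```bash
python3 -m handwheel '[[[0,0.014,0.2,0,0,0,0],[0,0.014,0.2,0,0,0,0],[0,0.014,0.2,0,0,0,0],[0,0.014,0.2,0,0,0,0],[0,0.014,0.2,0,0,0,0],[0,0.014,0.2,0,0,0,0],[0,0.014,0.2,0,0,0,0],[0,0,0,0,0,0,0]]]'
python3 st.py 0.527 0.2441 0.235
python3 -c "
from pl import *
p,d=lidplane(190,60,340,220)
cv2.imwrite('pics/s17.png',cv2.resize(p[90:230,200:340],None,fx=4,fy=4,interpolation=2))"
```

```text
time: 15.7
position: [0.5254, 0.2442, 0.233]
ee_rot: [-0.022, 0.592, 0.805, -0.029]
wrist_force: [-0.6, 0.1, -2.6]
gripper_width: 0.089
t 15.7 pos [0.5254 0.2442 0.233 ] yaw_y 17.41 z [-0.07  -0.022 -0.997] F [-0.6  0.1 -2.6] M [-0.02 -0.01 -0.02] w 0.089 q [ 0.25  0.34  1.34 -0.    1.53 -0.06]
tool units [-0.012  0.027 -0.043]
npts 1335 cen [0.5339 0.2401 0.1716] n [9.531e-01 3.027e-01 7.000e-04] tilt_deg(top leans away<0 n_z>0 = faces up) 0.04 yaw 17.62 rms 0.002 z 0.115 0.228
midplane offset from slot at z 0.172 -0.0007 along -0.0059
```

View pics/s17.png

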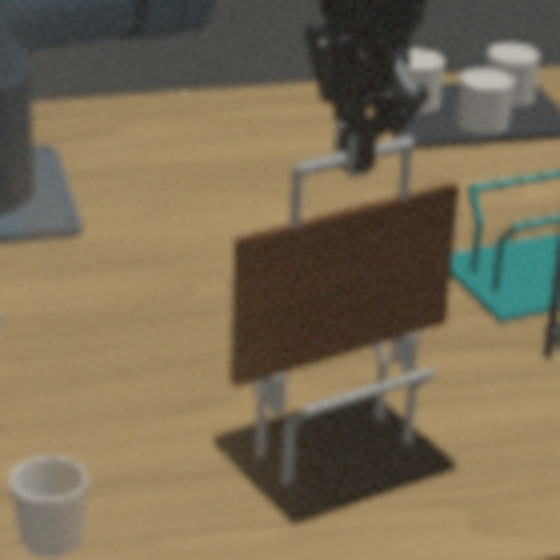

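```bash
python3 -m handwheel '[[[0,0.014,0.2,0,0,0,0],[0,0.014,0.2,0,0,0,0],[0,0.014,0.2,0,0,0,0],[0,0.014,0.2,0,0,0,0],[0,0.014,0.2,0,0,0,0],[0,0.01,0.15,0,0,0,0],[0,0,0,0,0,0,0]]]'
python3 st.py 0.527 0.2441 0.165
python3 -m handwheel '[[[0,0.003,0.04,0,0,0,0],[0,0.003,0.04,0,0,0,0],[0,0,0,0,0,0,0]]]'
python3 st.py
python3 -c "
from pl import *
p,d=lidplane(190,60,340,220)
cv2.imwrite('pics/s18.png',cv2.resize(p[90:230,200:340],None,fx=4,fy=4,interpolation=2))"
```

```text
time: 16.45
position: [0.5255, 0.2442, 0.1757]
ee_rot: [-0.022, 0.592, 0.805, -0.029]
wrist_force: [0.2, 0.2, -2.1]
gripper_width: 0.086
t 16.45 pos [0.5255 0.2442 0.1757] yaw_y 17.4 z [-0.069 -0.022 -0.997] F [ 0.2  0.2 -2.1] M [ 0.05 -0.03 -0.02] w 0.086 q [ 0.25  0.38  1.43 -0.    1.41 -0.06]
tool units [-0.011  0.044  0.211]
time: 16.75
position: [0.5264, 0.2445, 0.1734]
ee_rot: [-0.021, 0.592, 0.805, -0.028]
wrist_force: [-0.7, 0.1, -1.9]
gripper_width: 0.087
t 16.75 pos [0.5264 0.2445 0.1734] yaw_y 17.41 z [-0.066 -0.021 -0.998] F [-0.7  0.1 -1.9] M [-0.01 -0.08 -0.03] w 0.087 q [ 0.25  0.38  1.43 -0.    1.4  -0.06]
npts 1040 cen [0.5367 0.2347 0.1211] n [0.9528 0.3036 0.0063] tilt_deg(top leans away<0 n_z>0 = faces up) 0.36 yaw 17.67 rms 0.002 z 0.055 0.168
midplane offset from slot at z 0.121 0.0003 along -0.0119
```

View pics/s18.png

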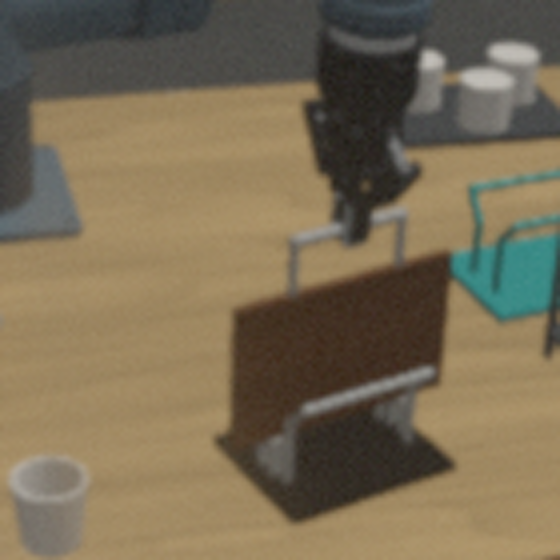

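```bash
python3 -m handwheel '[[[0,0.003,0.04,0,0,0,0],[0,0.003,0.04,0,0,0,0],[0,0,0,0,0,0,0]]]'
python3 st.py
python3 -m handwheel '[[[0,0.003,0.04,0,0,0,0],[0,0,0,0,0,0,0]]]'
python3 st.py
```

```text
time: 17.1
position: [0.5277, 0.2451, 0.1712]
ee_rot: [-0.019, 0.592, 0.806, -0.026]
wrist_force: [-0.3, 0.7, 5.4]
gripper_width: 0.09
t 17.1 pos [0.5277 0.2451 0.1712] yaw_y 17.41 z [-0.062 -0.019 -0.998] F [-0.3  0.7  5.4] M [0.18 0.05 0.01] w 0.09 q [ 0.25  0.38  1.44 -0.    1.39 -0.06]
time: 17.3
position: [0.5288, 0.2455, 0.1711]
ee_rot: [-0.018, 0.592, 0.806, -0.025]
wrist_force: [0.3, 2.0, 13.0]
gripper_width: 0.088
t 17.3 pos [0.5288 0.2455 0.1711] yaw_y 17.42 z [-0.059 -0.018 -0.998] F [ 0.3  2.  13. ] M [ 0.14  0.17 -0.  ] w 0.088 q [ 0.25  0.38  1.44 -0.    1.39 -0.06]
```

```bash
python3 -c "
from pl import *
p,d=lidplane(190,60,340,220)
cv2.imwrite('pics/s19.png',cv2.resize(p[130:230,230:330],None,fx=6,fy=6,interpolation=2))
a=np.radians(17.4);n=np.array([np.cos(a),np.sin(a),0]);e=np.array([-n[1],n[0],0]);o=np.array([.528,.2445,0])
for y in(-.102,.102):
  for z in(.042,.170): print('corner if seated',y,z,proj('scene',o+n*.005+e*y+[0,0,z]))
for y in(-.05,.05): print('bar end',proj('scene',o+e*y+[0,0,.215]))
"
```

```text
npts 1058 cen [0.537  0.2382 0.1194] n [ 0.9524  0.3047 -0.0032] tilt_deg(top leans away<0 n_z>0 = faces up) -0.18 yaw 17.74 rms 0.002 z 0.045 0.165
midplane offset from slot at z 0.119 0.0017 along -0.0087
corner if seated -0.102 0.042 (np.float64(257.61713026515895), np.float64(203.04475729502937))
corner if seated -0.102 0.17 (np.float64(258.7130802845236), np.float64(168.31539968176253))
corner if seated 0.102 0.042 (np.float64(309.3866784070701), np.float64(186.60890892192634))
corner if seated 0.102 0.17 (np.float64(312.9333782979779), np.float64(153.35015172725443))
bar end (np.float64(273.03945461964474), np.float64(150.66843773970984))
bar end (np.float64(300.0024219391909), np.float64(143.68847767541735))
```

View pics/s19.png

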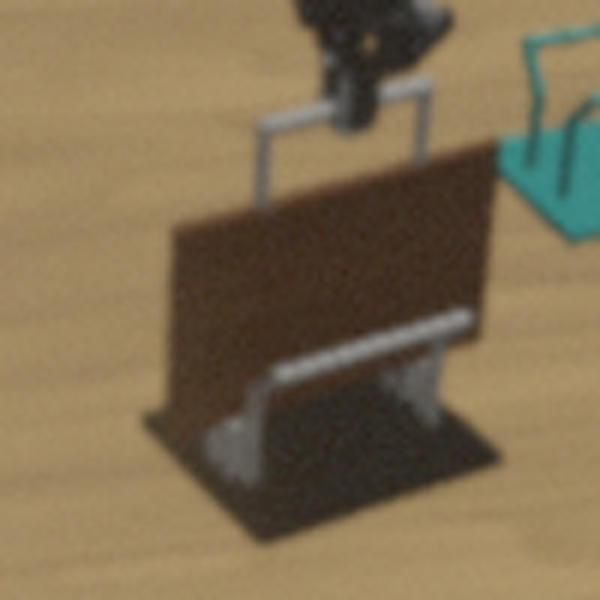

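```bash
python3 -m handwheel '[[[0,-0.003,-0.04,0,0,0,0],[0,0,0,0,0,0,0.45],[0,0,0,0,0,0,0.45],[0,0,0,0,0,0,0.45],[0,0,0,0,0,0,0.45],[0,0,0,0,0,0,0.45]]]'
python3 st.py; python3 -c "
from pl import *
p,d=lidplane(190,60,340,220)
cv2.imwrite('pics/s20.png',cv2.resize(p[130:230,230:330],None,fx=5,fy=5,interpolation=2))"
```

```text
time: 17.95
position: [0.5262, 0.2444, 0.1689]
ee_rot: [-0.021, 0.592, 0.805, -0.028]
wrist_force: [-0.3, 0.1, -0.3]
gripper_width: 0.447
t 17.95 pos [0.5262 0.2444 0.1689] yaw_y 17.4 z [-0.067 -0.021 -0.998] F [-0.3  0.1 -0.3] M [-0.07 -0.05  0.  ] w 0.447 q [ 0.25  0.38  1.44 -0.    1.39 -0.06]
npts 1062 cen [0.5395 0.2339 0.1205] n [ 0.9522  0.3052 -0.0119] tilt_deg(top leans away<0 n_z>0 = faces up) -0.68 yaw 17.77 rms 0.002 z 0.047 0.166
midplane offset from slot at z 0.12 0.0028 along -0.0136
```

View pics/s20.png

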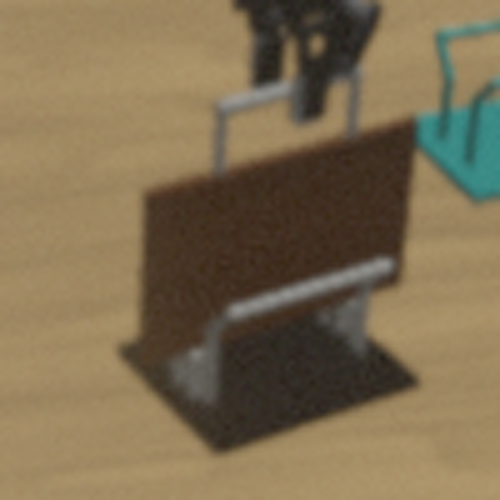

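Lid stands on its own with the fingers clear of the bar (crop ≈(295,90)); now retreat up along the tool axis.

```bash
python3 -m handwheel '[[[0,0,-0.2,0,0,0,0.45],[0,0,-0.2,0,0,0,0.45],[0,0,-0.2,0,0,0,0.45],[0,0,-0.4,0,0,0,0.45],[0,0,-0.5,0,0,0,0.45],[0,0,-0.5,0,0,0,0.45],[0,0,0,0,0,0,0.45]]]'
python3 st.py
python3 -m handwheel '[[[0,-0.5,0,0,0,0,0.45],[0,-0.5,0,0,0,0,0.45],[0,-0.5,0,0,0,0,0.45],[0,-0.5,0,0,0,0,0.45],[0,-0.5,0,0,0,0,0.45],[0,-0.5,0,0,0,0,0.45],[0,0,0,0,0,0,0.45],[0,0,0,0,0,0,0.45]]]'
python3 -c "
from pl import *
p,d=lidplane(190,60,340,220)
cv2.imwrite('pics/s21.png',p)
q,e=bot.capture('top');cv2.imwrite('pics/t21.png',q)
for c in((307,175),):print('cup was',c)"; python3 st.py
```

```text
time: 18.7
position: [0.5352, 0.2472, 0.2741]
ee_rot: [-0.018, 0.592, 0.806, -0.025]
wrist_force: [0.2, 0.4, 0.0]
gripper_width: 0.449
t 18.7 pos [0.5352 0.2472 0.2741] yaw_y 17.41 z [-0.058 -0.019 -0.998] F [0.2 0.4 0. ] M [ 0.02 -0.08  0.03] w 0.449 q [ 0.25  0.34  1.25 -0.    1.62 -0.06]
time: 19.5
position: [0.3902, 0.2018, 0.2799]
ee_rot: [-0.02, 0.592, 0.805, -0.028]
wrist_force: [0.6, 0.5, -0.3]
gripper_width: 0.452
npts 993 cen [0.5381 0.2363 0.1212] n [ 0.9523  0.305  -0.0112] tilt_deg(top leans away<0 n_z>0 = faces up) -0.64 yaw 17.76 rms 0.002 z 0.044 0.169
midplane offset from slot at z 0.121 0.0022 along -0.0109
cup was (307, 175)
t 19.6 pos [0.3908 0.2019 0.2794] yaw_y 17.4 z [-0.066 -0.021 -0.998] F [ 0.8 -0.3 -0.4] M [ 0.02 -0.01 -0.03] w 0.451 q [ 0.23  0.06  1.58 -0.01  1.57 -0.08]
```

View pics/s21.png

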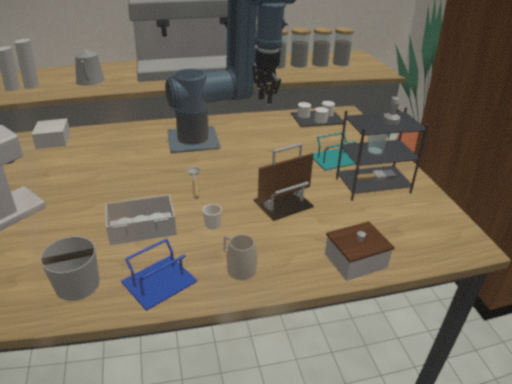

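View pics/t21.png

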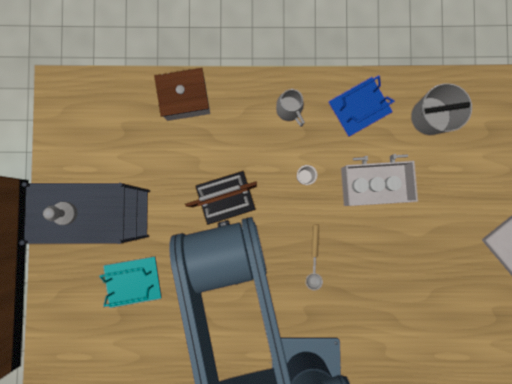

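```bash
python3 -c "
from cell import bot
print(bot.finish_job())"
```

```text
the job is handed in; nothing more can be done
None
```

The lid is off the accessory box and standing upright in the slot of the black wire rack. The job was handed in at about 19.6 s of robot time, well inside the 54 s limit.

I gripped the handle bar, swung the lid up on its hinge to vertical (measured 0.06° off), and lifted it straight off the pins. I then carried it over the cup, lowered it until it touched the slot floor at about 13 N, and only then let go and backed the gripper away.

**Last checks:**
- **Lid:** it leans about 0.6° and its mid-plane is about 2 mm from the slot's centre line. Before release, its corners and bar ends were within about 2 px of where a fully seated lid should appear.
- **Cup:** it is at the same pixel in the top view, (307, 175), as before the job.
- **Robot:** the arm touches nothing, and wrist force is near zero. The highest I read between moves was about 13 N.

**Readings that disagreed:**
- **Fingertip height:** both cameras showed the fingertips about 30 mm higher than the reported tool position, so I set the grasp height from the images.
- **Bar height:** by the tool readings, contact came about 5 mm higher than the expected 215 mm bar height. The images showed the lid seated.
- **Hanging tilt:** the lid hung 4–5° off vertical after coming off the pins, so I tilted the tool 4° to bring it upright before lowering.

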